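# Gauge the tread of a salvaged tyre and mark its wear

### The arm

A 7-joint arm with a two-finger parallel gripper is mounted at the origin on the work surface. World frame = base frame: x ahead of the robot, y to its left, z up, the work surface at z = 0. Lengths are in m, angles in rad, forces in N, time in s.
With the tool pointing down it reaches from about 0.35 to 0.9 m from the base axis. Payload 7.2 kg.
Tool frame: the origin (TCP) lies at the very end of the fingers, on their centre line; the grasp point (between the pads) lies 19 mm behind it; z points along the fingers, y is the direction in which the jaws open and shut (so a half turn about z gives the same grasp; the last joint's range is limited). The gripper opens to 85 mm and grips with 20 to 120 N. Pads are 22 mm wide; open, the fingers measure 114 mm over their backs; the gripper's body (76 mm by 85 mm) begins 54 mm behind the grasp point. The pads swing forward as they close: fully open they stand 13 mm farther back than shut.
Start: joints at [1.196, 0.411, -0.013, 1.596, 0.006, 1.134, -0.082], TCP at [0.189, -0.596, 0.231] pointing down, gripper open.
Joint ranges: [-2.95, 2.95], [-0.29, 1.99], [-1.47, 1.44], [0.14, 2.54], [-1.03, 4.17], [0.13, 1.85], [-2.86, 2.86]. Speed limits (rad/s): [2.39, 2.39, 3.01, 3.01, 3.14, 3.14, 3.14].

### API

Orientations are given as a unit quaternion [w, x, y, z].
In Python, from bench import arm gives the robot as it stands.
- The arm moves only by the tool apply_moves, never from a script. Its argument "increments" is a list of rows, each a list of 2 entries, a list of its own where there are three numbers: the shift along the tool's x, y, z in cm, then the turn, a rotation vector about the tool's x, y, z in rad. A call has 1 to 20 rows; each row is the pose to reach, as a shift and turn from the pose commanded when the call began, along the tool's axes at that moment; what a row does not reach only later rows make up. A row lasts 1/10 s, in which the tool goes at most 50 mm and 8.59 degrees, less where a joint would pass 70% of its speed; a pose out of reach is approached as far as the arm can. A call with a gripper value outside its range is refused whole. "grip" is the finger opening in cm, from 0 to 8.54, set as the call begins (left out, the last holds). The fingers move at their own pace and stop on an object; "force" is the grip in N (left out, the last holds). Time passes only in rows, so rows that repeat a pose let the fingers close. It gives the time, the measured TCP pose, the force and the opening at its end, in the units of the state.
- arm.get_obs(): the state, without advancing time (a new reading comes with each control period).
- arm.grab_frame(name): name is "scene" or "top" or "wrist"; returns the picture (384x512x3 uint8, red, green, blue); there is no depth.
- arm.camera_info(name): a dict with "vfov" (degrees; the focal length in pixels is half the picture's height over the tangent of half this angle, whatever the lens; pixels are square), "cx", "cy" (the principal point, pixels), "R" (3x3) and "t" (3): a world point X has camera coordinates R X + t. Camera axes: x right, y down, z forward; pixel columns grow to the right and rows downward; lengths in m; the calibration is good to about 2 mm. A picture is of the moment at which its call begins: read the wrist's pose just before it. camera_info takes no time and is no camera call; for the wrist camera it gives the pose at the moment of the call.
- arm.job_done(): hands the job in, once; it reports no verdict.
The state is a dict: "t": time; "qpos": joint angles; "qvel": joint speeds; "effort": joint torques, N m; "ee_pos": TCP position; "tcp_rot": TCP orientation; "force": force on the tool from outside, world axes, zero at the start; "ft_torque": the same for the moment, N m; "grip_width": finger opening in m.
Only numpy, scipy, OpenCV 4.12 (cv2) and the standard library are available. Lean on these libraries where they do the work, as an engineer would, in place of code of your own. Each camera call takes 0.05 s, during which the arm holds its last target. There are 200 camera calls.

### The job

Take the tread gauge from its rest, find the groove of the tyre offcut with the probe and press gently until the gauge's foot sits flat and firm across both ribs for about a second, so that the needle shows the tread depth. Put the gauge back upright in its rest, then slide the marker of the tally board to the field of the colour the needle shows. Do not press the probe deep onto a rib or force it (the needle keeps its highest reading), and leave the other things on the bench alone.

Things in the scene. Friction and masses are not known exactly. Their poses are not given: they have to be found in the camera images.
- stand: Wooden saddle, origin under its middle. It carries a fixed black curved tyre offcut, 250 mm long (along x), 115 mm wide. One groove, 9 mm wide and 6 to 13 mm deep, runs along the middle of the tread, parallel to x, between two flat ribs 28 mm wide each; the ribs have no other groove.
- stand_top (a point): Middle of the saddle's upper face, 50 mm above the bench, axes as the saddle's, z up. The tyre is not exactly centred: the groove's centre line lies up to 8 mm to either side of this point (in y), to be found by sight or feel. The rib tops are 34 to 40 mm above it, flat and level up to 19 mm from it along x; beyond, the tyre curves down.
- gauge_grip (a point): Centre of the tread gauge's orange handle (20 mm in x, 24 mm in y, 45 mm tall; grip across y from above). The gauge weighs 0.2 kg, z up along it. A round blue dial housing, 58 mm across, facing +x, ends 19 mm below this point. To measure, gauge y lies across the groove and gauge x along it.
- gauge: The gauge; origin: middle of the flat underside of its steel foot (24 mm in x, 56 mm in y), 90 mm below the handle's centre. The rubber gives 1 to 2 mm. On the tyre the foot may press with at most 22 N; over 3 N beyond the probe's spring is a firm seat.
- probe_tip (a point): Round tip of the sprung steel probe, 4 mm thick, that stands out 20 mm below the middle of the foot. It yields upward until flush: about 1 N to start, 0.35 N more per mm, 8 N when flush. Fully out, the tip is 110 mm below gauge_grip. The probe is slender: more than 15 N from any side bends it.
- needle (a joint): Dial needle (rad), a drag pointer: 0.15 rad per mm of probe moving in, clockwise seen from the front. It keeps the highest value reached, so a deep press on a rib spoils the reading. 0 at the start. Rim colours: grey to 0.90, green 0.90 to 1.42 (deep groove), yellow 1.42 to 1.87, red 1.87 to 2.5 (worn), grey beyond.
- rest_top (a point): Middle of the seat of the gauge's dark steel rest, 40 mm above the bench. The foot lies on the seat between low lips 8 mm high (about 4 mm play end to end, 8 mm fore and aft), its axes along this point's, the probe hanging free in the gap below. The gauge stands here at the start.
- marker_grip (a point): Centre of the black marker block of the tally board (28 mm in x, 20 mm in y, 40 mm tall, its top 55 mm above the bench, the track's top 14 mm). It slides along this point's y on an aluminium track against about 1.5 N.
- marker (a joint): Travel of the marker along +y of its point (m), 0 to 0.12; it stays where it is left. Fields beside the track on the +x side: grey 0 to 0.025, green 0.025 to 0.0565, yellow 0.0565 to 0.0895, red 0.0895 to 0.12. Parked in the grey at the start.
- wrench: Bystander: steel wrench; to be left alone.
- wire_brush: Bystander: wire brush with a wooden handle; to be left alone.
- hammer: Bystander: hammer; to be left alone.
- jar: Bystander: amber jar, 64 mm across and 85 mm tall; to be left alone.
- sprocket: Bystander: rusty flat sprocket, 105 mm across, 16 mm high; to be left alone.
- mug: Bystander: white mug, 76 mm across and 85 mm tall; to be left alone.
Things that resemble listed ones, but are neither listed nor needed, are in the scene too. Leave any blue or purple look-alike of the part that bears rest_top alone. There is more than one size of the gauge; the job needs the larger.

How it is judged:
By the outcome, as a careful person would: the job done as asked, in the order asked, and still so for the second after the job is handed in, with the robot touching nothing.
It also fails if it takes over 72 s, if anything falls off the work surface, if the arm or the gripper's body presses on something with over 40 N, if the wrist force passes 120 N, or if a joint passes its speed limit or range.

## Working session

There is one attempt and no reset: what is moved stays moved. The work goes in short steps, Python scripts to look and compute and a tool call to move; the robot and the scene stay as the last step left them, time stands still between calls to the robot, and variables do not carry over. Pictures are saved under pics/ and viewed, about 8 in all and at most 12, crops included, and the job is handed in when it is done.

Besides the shell and the picture viewer there is one more tool, called after "Call:" as name(argument=value, ...), one argument or row to a line, values as JSON. apply_moves: Moves the arm, as the interface text tells. Its arguments: {"type":"object","properties":{"increments":{"type":"array"},"grip":{"type":"number"},"force":{"type":"number"}},"required":["increments"]}

```bash
mkdir -p pics
cat > h.py <<'E'
import numpy as np, cv2
from bench import arm
from scipy.spatial.transform import Rotation as Rn
def save(n,im): cv2.imwrite(f'pics/{n}.png',cv2.cvtColor(im,cv2.COLOR_RGB2BGR))
def ray(ci,u,v):
    f=192/np.tan(np.radians(ci['vfov'])/2); R=np.array(ci['R']);t=np.array(ci['t'])
    d=R.T@np.array([(u-ci['cx'])/f,(v-ci['cy'])/f,1]); return -R.T@t,d
def at(ci,u,v,z):
    o,d=ray(ci,u,v); return o+d*(z-o[2])/d[2]
def proj(ci,X):
    f=192/np.tan(np.radians(ci['vfov'])/2); c=np.array(ci['R'])@np.array(X)+np.array(ci['t'])
    return c[:2]/c[2]*f+[ci['cx'],ci['cy']]
E
python3 - <<'E'
from h import *
o=arm.get_obs();print(o)
s=arm.grab_frame('scene');t=arm.grab_frame('top')
for n in('scene','top'):
    ci=arm.camera_info(n);print(n,ci)
np.save('s.npy',s);np.save('t.npy',t)
save('scene',cv2.resize(s,(800,600),interpolation=cv2.INTER_CUBIC))
save('top',cv2.resize(t,(800,600),interpolation=cv2.INTER_CUBIC))
E
```

```text
{'t': 0.0, 'qpos': array([ 1.19580319,  0.41191284, -0.0126909 ,  1.59706458,  0.00560592,
        1.13429599, -0.0822078 ]), 'qvel': array([-0.00019746,  0.00083666, -0.00220646, -0.00069764, -0.00064243,
       -0.00025619,  0.00139032]), 'effort': array([-6.03205572e-04, -6.00626922e+01,  6.82573132e-01, -2.99402279e+01,
        1.39341911e-02,  1.06599106e-02, -1.69627674e-05]), 'ee_pos': array([ 0.18854498, -0.59535196,  0.23043672]), 'tcp_rot': array([-8.00378162e-04,  9.88257457e-01,  1.52795685e-01, -1.89843067e-04]), 'force': array([-0.60575481,  0.56003891,  0.05793778]), 'ft_torque': array([ 0.01582755, -0.04670857,  0.02146285]), 'grip_width': 0.08535044858146082}
scene {'vfov': 53.323641897241345, 'cx': 254.80194564389143, 'cy': 188.7250172416022, 'R': array([[ 0.40264145,  0.91535267, -0.00305649],
       [ 0.70865368, -0.31382964, -0.63191844],
       [-0.57938745,  0.25227057, -0.77502886]]), 't': array([-0.26646671, -0.30985458,  1.32084761])}
top {'vfov': 53.54300559790815, 'cx': 247.0794064504294, 'cy': 198.75770326318803, 'R': array([[ 0.00514672, -0.99998206, -0.00306536],
       [-0.98985728, -0.00465935, -0.14198889],
       [ 0.14197206,  0.00376505, -0.9898635 ]]), 't': array([0.04941732, 0.55038045, 1.18725673])}
```

View pics/scene.png

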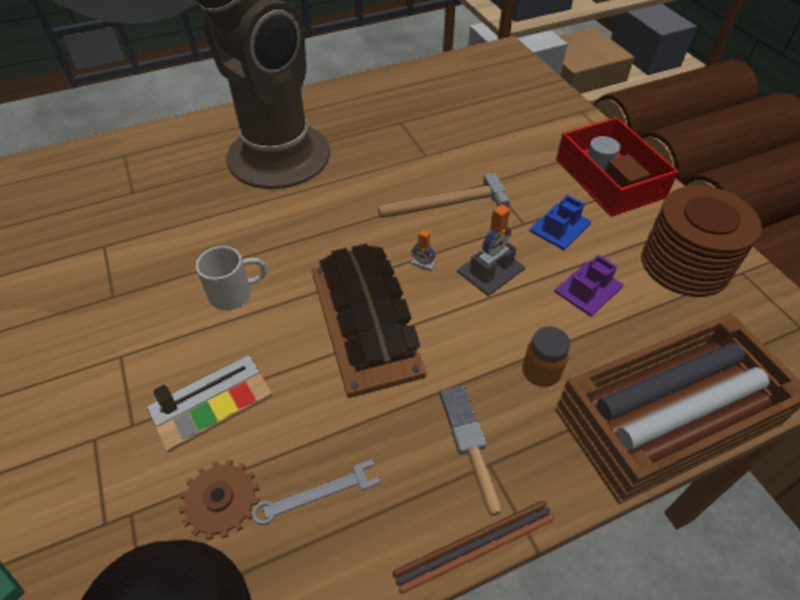

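View pics/top.png

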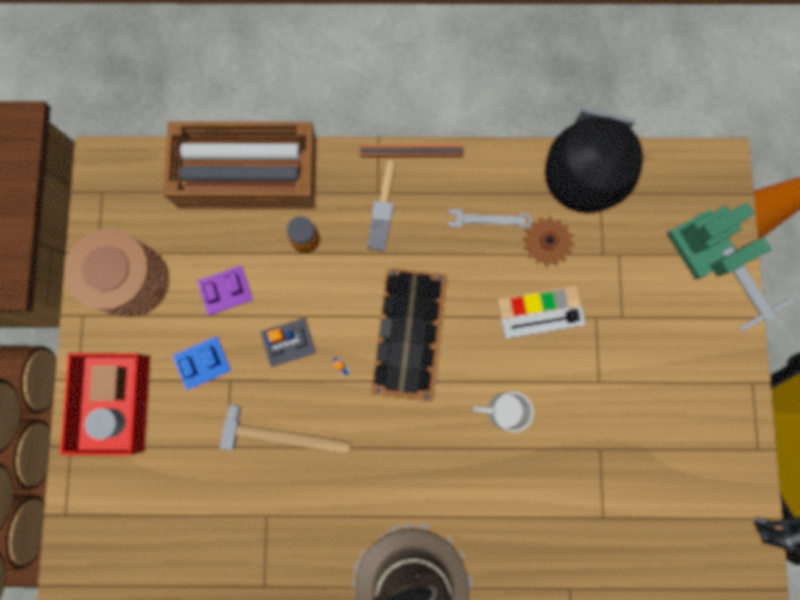

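The scene shows the larger gauge (orange handle) in its dark rest at (498,225). Look-alikes are the small gauge at (425,245), the blue rest at (560,222) and the purple rest at (590,285). The tyre is at (368,310) and the tally marker at (165,398). In the top view the gauge is at (285,340), the small gauge at (340,365), the tyre groove runs from (415,275) to (403,390), and the marker is at (573,317). I choose the large gauge in the dark rest.

Run:
```python
from h import *
s=np.load('s.npy');t=np.load('t.npy');cs=arm.camera_info('scene');ct=arm.camera_info('top')
def blobs(im,lo,hi,box,name,mn=8):
    h=cv2.cvtColor(im,cv2.COLOR_RGB2HSV);m=cv2.inRange(h,lo,hi);k=np.zeros_like(m);x0,y0,x1,y1=box;k[y0:y1,x0:x1]=m[y0:y1,x0:x1]
    n,_,st,c=cv2.connectedComponentsWithStats(k)
    r=[(c[i].round(1),st[i].tolist()) for i in range(1,n) if st[i,4]>=mn];print(name,r);return r
A=blobs(s,(5,180,130),(16,255,255),(260,120,340,180),'s or')
B=blobs(t,(5,180,130),(16,255,255),(160,200,230,250),'t or')
def tri(p,q):
    o1,d1=ray(cs,*p);o2,d2=ray(ct,*q)
    x=np.linalg.lstsq(np.c_[d1,-d2],o2-o1,rcond=None)[0];a=o1+d1*x[0];b=o2+d2*x[1];return (a+b)/2,np.linalg.norm(a-b)
big=max(A,key=lambda r:r[1][4]);bt=max(B,key=lambda r:r[1][4])
print('grip',tri(big[0],bt[0]))
# marker, tyre groove in top
k=0.64
for n,p,z in(('marker',(573,317),.055),('groove far',(415,275),.07),('groove mid',(409,333),.087),('groove near',(403,390),.07),('st c1',(388,270),.05),('c2',(446,275),.05),('c3',(374,392),.05),('c4',(432,398),.05)):
    print(n,at(ct,p[0]*k,p[1]*k,z).round(3))
print('marker scene',at(cs,164*k,388*k,.055).round(3))
c1=cv2.resize(t[195:265,140:240],None,fx=4,fy=4,interpolation=cv2.INTER_CUBIC)
c2=cv2.resize(s[115:195,260:360],None,fx=4,fy=4,interpolation=cv2.INTER_CUBIC)
c3=cv2.resize(t[165:265,225:325],None,fx=4,fy=4,interpolation=cv2.INTER_CUBIC)
c4=cv2.resize(t[175:225,310:385],None,fx=5,fy=5,interpolation=cv2.INTER_CUBIC)
C=np.zeros((600,800,3),np.uint8);C[:280,:400]=c1;C[280:600,:400]=c2;C[:400,400:]=c3;C[400:600,400:775]=c4[:200]
save('crop',C)
```

```text
s or [(array([320.6, 133.9]), [316, 131, 10, 7, 44]), (array([271.2, 148.9]), [268, 147, 7, 5, 24])]
t or [(array([178. , 214.8]), [174, 211, 7, 8, 17])]
grip (array([0.48805145, 0.25679921, 0.15194134]), np.float64(0.009652643034068521))
marker [ 0.536 -0.328  0.055]
groove far [ 0.619 -0.006  0.07 ]
groove mid [0.499 0.007 0.087]
groove near [0.388 0.018 0.07 ]
st c1 [0.633 0.049 0.05 ]
c2 [ 0.623 -0.071  0.05 ]
c3 [0.383 0.075 0.05 ]
c4 [ 0.372 -0.041  0.05 ]
marker scene [ 0.537 -0.324  0.055]
```

View pics/crop.png

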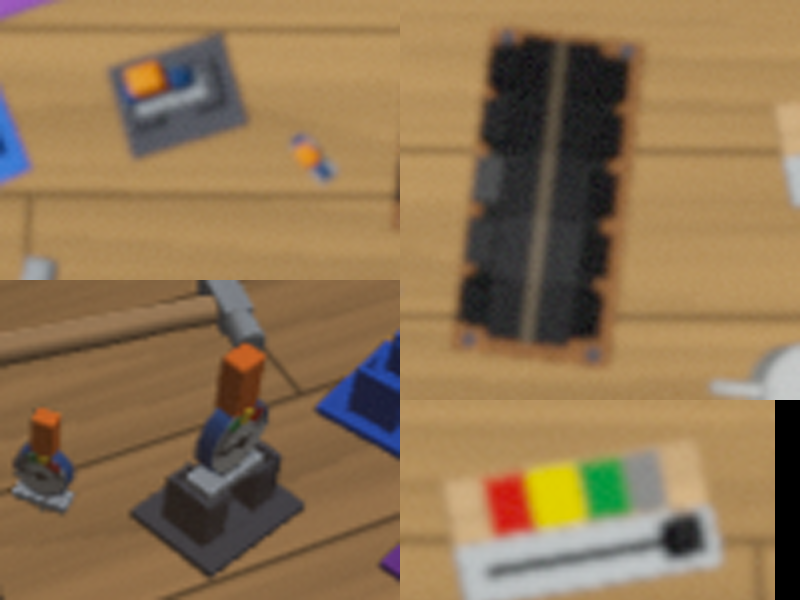

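The close crop confirms the large gauge in the dark rest. The rest yaw is about +0.3 rad, with the dial facing away from the robot (+x). The groove yaw is about −0.10 and the tally yaw about +0.19.

```bash
cat >> h.py <<'E'
def go(pos,yaw=None,tilt=None):
    o=arm.get_obs();q=o['tcp_rot'];R=Rn.from_quat([q[1],q[2],q[3],q[0]]).as_matrix()
    sh=R.T@(np.array(pos)-o['ee_pos'])*100
    cy=np.arctan2(R[1,0],R[0,0]);y=cy if yaw is None else yaw
    T=np.array([[np.cos(y),np.sin(y),0],[np.sin(y),-np.cos(y),0],[0,0,-1]])
    print('shift cm',sh.round(2),'turn',Rn.from_matrix(R.T@T).as_rotvec().round(4),'yaw now',cy.round(4))
E
python3 - <<'E'
from h import *
o=arm.get_obs();ci=arm.camera_info('wrist');q=o['tcp_rot'];R=Rn.from_quat([q[1],q[2],q[3],q[0]]).as_matrix()
Rc=np.array(ci['R']);c=-Rc.T@ci['t'];print('cam in tool',R.T@(c-o['ee_pos']),'axes',(Rc@R).round(3),ci['vfov'])
go((.42,-.3,.33),.3);go((.40,.235,.33),.3)
E
```

```text
cam in tool [ 8.13911810e-02 -1.54757905e-05 -1.41777960e-01] axes [[-0.002  1.     0.   ]
 [-0.95  -0.001 -0.313]
 [-0.313 -0.001  0.95 ]] 66.56057548451787
shift cm [ 30.98 -21.18  -9.92] turn [-0.0014  0.0001  0.0069] yaw now 0.3069
shift cm [ 45.24 -72.79  -9.85] turn [-0.0014  0.0001  0.0069] yaw now 0.3069
```

Call:
apply_moves(
  increments=[
    [[31,-21,-10],[0,0,0]],
    [[31,-21,-10],[0,0,0]],
    [[31,-21,-10],[0,0,0]],
    [[31,-21,-10],[0,0,0]],
    [[31,-21,-10],[0,0,0]],
    [[31,-21,-10],[0,0,0]],
    [[31,-21,-10],[0,0,0]],
    [[48,-72,-8],[0,0,0]],
    [[48,-72,-8],[0,0,0]],
    [[48,-72,-8],[0,0,0]],
    [[48,-72,-8],[0,0,0]],
    [[48,-72,-8],[0,0,0]],
    [[48,-72,-8],[0,0,0]],
    [[48,-72,-8],[0,0,0]],
    [[48,-72,-8],[0,0,0]],
    [[48,-72,-8],[0,0,0]],
    [[48,-72,-8],[0,0,0]],
    [[48,-72,-8],[0,0,0]],
    [[48,-72,-8],[0,0,0]],
    [[48,-72,-8],[0,0,0]],
  ],
)

```text
t: 2.1
ee_pos: [0.4279, 0.2386, 0.3108]
tcp_rot: [-0.001, 0.988, 0.155, -0.001]
force: [0.7, -0.6, 0.3]
grip_width: 0.0855
```

Run:
```python
from h import *
o=arm.get_obs();ci=arm.camera_info('wrist');w=arm.grab_frame('wrist');print(o['t'],o['ee_pos'],o['force'],o['qpos'].round(2))
np.save('w1.npy',w);save('w1',cv2.resize(w,(800,600),interpolation=cv2.INTER_CUBIC))
import pickle;pickle.dump(ci,open('c1.pkl','wb'))
h=cv2.cvtColor(w,cv2.COLOR_RGB2HSV);m=cv2.inRange(h,(5,180,100),(16,255,255))
n,l,st,c=cv2.connectedComponentsWithStats(m)
for i in range(1,n):
    if st[i,4]>60:
        r=cv2.minAreaRect(cv2.findContours((l==i).astype(np.uint8),0,2)[0][0]);print(c[i],st[i],r,at(ci,*c[i],.16))
```

```text
2.1 [0.42785524 0.23857775 0.31080422] [ 0.74693634 -0.5725672   0.27283451] [ 0.05  0.19 -0.75  1.76  0.13  1.25 -1.99]
[435.3490566   59.66037736] [425  44  23  28 106] ((436.8006286621094, 59.67426300048828), (12.480131149291992, 32.52885818481445), 40.10091018676758) [0.58743521 0.1179165  0.16      ]
[456.54794521  55.53424658] [449  48  19  14  73] ((456.5141906738281, 56.674537658691406), (21.562545776367188, 7.867415428161621), 29.05460548400879) [0.59637276 0.10126903 0.16      ]
[419.90625  77.71875] [411  69  20  15  64] ((420.5000305175781, 79.50000762939453), (15.55634880065918, 14.142135620117188), 45.0) [0.56936598 0.12406546 0.16      ]
[403.272  98.08 ] [392  82  24  33 125] ((404.5735168457031, 99.04412841796875), (8.574929237365723, 36.872196197509766), 30.963756561279297) [0.5484173  0.13056921 0.16      ]
[421.92063492  92.84126984] [417  84  12  24  63] ((422.5, 95.5), (23.0, 11.0), 90.0) [0.55802829 0.11597807 0.16      ]
[254.4279476  114.36244541] [242 104  23  22 229] ((253.0, 114.5), (21.0, 22.0), 90.0) [0.49105548 0.26043416 0.16      ]
[404.71014493 125.31884058] [395 114  20  27  69] ((403.1097717285156, 125.98782348632812), (6.715472221374512, 30.766231536865234), 38.65980911254883) [0.526051   0.11772279 0.16      ]
[379.03191489 138.65957447] [369 125  20  29  94] ((379.7435607910156, 139.72537231445312), (6.478341102600098, 32.751609802246094), 30.256441116333008) [0.50664832 0.13598583 0.16      ]
[324.03030303 178.29090909] [316 170  18  20 165] ((324.60003662109375, 179.20001220703125), (19.677398681640625, 13.416406631469727), 63.43495178222656) [0.45231299 0.17253986 0.16      ]
```

View pics/w1.png

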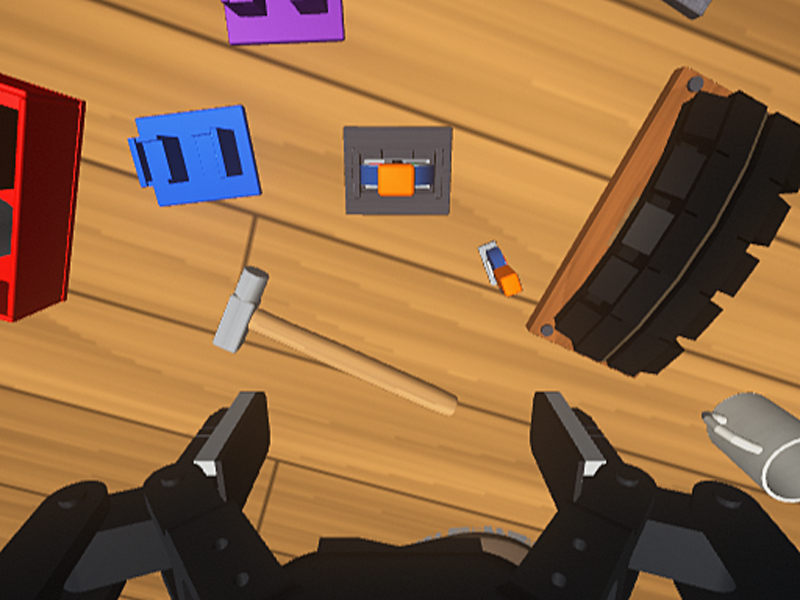

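The wrist picture shows the gauge handle at (397,180), square to the image inside its dark rest. The small gauge is at (510,280), and the blue and purple rests are to the left and above.

Run:
```python
from h import *
import pickle;ci=pickle.load(open('c1.pkl','rb'))
p=at(ci,254.4,116,.1525);k=.64
print(p)
for u,v in((344,127),(452,127),(451,214),(346,215)): print(at(ci,u*k,v*k,.006).round(4))
go((p[0],p[1],.20),.307); go((p[0],p[1],.117),.307)
```

```text
[0.48918205 0.25990688 0.1525    ]
[0.5118 0.3192 0.006 ]
[0.5419 0.2255 0.006 ]
[0.4679 0.1997 0.006 ]
[0.4359 0.296  0.006 ]
shift cm [ 6.53 -0.38 11.06] turn [-0.0004  0.0014  0.0027] yaw now 0.3097
shift cm [ 6.54 -0.37 19.36] turn [-0.0004  0.0014  0.0027] yaw now 0.3097
```

Call:
apply_moves(
  increments=[
    [[6.5,-0.4,5],[0,0,0]],
    [[6.5,-0.4,11],[0,0,0]],
    [[6.5,-0.4,11],[0,0,0]],
    [[6.5,-0.4,11],[0,0,0]],
    [[6.5,-0.4,11],[0,0,0]],
  ],
)

```text
t: 2.65
ee_pos: [0.4896, 0.2578, 0.2017]
tcp_rot: [0.0, 0.988, 0.152, -0.001]
force: [0.2, 0.5, 0.3]
grip_width: 0.0853
```

Run:
```python
from h import *
print(arm.get_obs()['ee_pos']);go((.489,.26,.117),.31)
```

```text
[0.48956578 0.25781368 0.20170706]
shift cm [ 0.02 -0.23  8.47] turn [ 0.0003  0.0012 -0.0044] yaw now 0.3056
```

Call:
apply_moves(
  increments=[
    [[0,-0.2,4],[0,0,0]],
    [[0,-0.2,8],[0,0,0]],
    [[0,-0.2,8.5],[0,0,0]],
    [[0,-0.2,8.5],[0,0,0]],
    [[0,-0.2,8.5],[0,0,0]],
  ],
)

```text
t: 3.15
ee_pos: [0.4904, 0.2616, 0.1192]
tcp_rot: [-0.0, 0.988, 0.153, 0.002]
force: [-0.1, -0.2, -0.2]
grip_width: 0.0853
```

Call:
apply_moves(
  increments=[
    [[0,0,0],[0,0,0]],
    [[0,0,0],[0,0,0]],
    [[0,0,0],[0,0,0]],
    [[0,0,0],[0,0,0]],
    [[0,0,0],[0,0,0]],
    [[0,0,0],[0,0,0]],
    [[0,0,0],[0,0,0]],
    [[0,0,0],[0,0,0]],
  ],
  grip=0.5,
  force=80,
)

```text
t: 3.95
ee_pos: [0.4893, 0.2612, 0.1167]
tcp_rot: [-0.0, 0.988, 0.153, 0.0]
force: [0.3, -0.3, 5.2]
grip_width: 0.0234
```

Call:
apply_moves(
  increments=[
    [[0,0,-1],[0,0,0]],
    [[0,0,-3],[0,0,0]],
    [[0,0,-6],[0,0,0]],
    [[0,0,-10],[0,0,0]],
    [[0,0,-12],[0,0,0]],
    [[0,0,-12],[0,0,0]],
    [[0,0,-12],[0,0,0]],
    [[0,0,-12],[0,0,0]],
  ],
)

```text
t: 4.75
ee_pos: [0.4883, 0.2601, 0.2347]
tcp_rot: [0.001, 0.988, 0.153, -0.001]
force: [-0.0, 0.2, -2.7]
grip_width: 0.023
```

Run:
```python
from h import *
o=arm.get_obs();print(o)
go((.50,.10,.237),-.104)
```

```text
{'t': 4.75, 'qpos': array([-0.02042448,  0.37659862, -0.71863528,  1.73018396,  0.2693416 ,
        1.13897272, -2.08299168]), 'qvel': array([ 0.0002184 ,  0.00700723, -0.00061593, -0.00013594, -0.00082386,
        0.00130142,  0.0004921 ]), 'effort': array([-2.95601611e-02, -5.19211292e+01, -7.76187927e+00, -3.02908301e+01,
        8.32560145e-04, -3.19651037e-03,  2.20114474e-03]), 'ee_pos': array([0.4882926 , 0.26011087, 0.2347418 ]), 'tcp_rot': array([ 5.04494750e-04,  9.88259649e-01,  1.52777668e-01, -1.26325511e-03]), 'force': array([-0.03421592,  0.22972041, -2.68660061]), 'ft_torque': array([-0.03459012, -0.05086864, -0.0033866 ]), 'grip_width': 0.02303049055321065}
shift cm [-3.72 15.62 -0.21] turn [0.0011 0.0025 0.4108] yaw now 0.3068
```

Run:
```python
from h import *
go((.43,.014,.26),-.104)
```

```text
shift cm [-13.    21.7   -2.48] turn [0.0011 0.0025 0.4108] yaw now 0.3068
```

Call:
apply_moves(
  increments=[
    [[-2,3.3,-2.5],[0,0,0.06]],
    [[-5,8.3,-2.5],[0,0,0.15]],
    [[-8,13.3,-2.5],[0,0,0.25]],
    [[-11,18,-2.5],[0,0,0.35]],
    [[-13,21.7,-2.5],[0,0,0.411]],
    [[-13,21.7,-2.5],[0,0,0.411]],
    [[-13,21.7,-2.5],[0,0,0.411]],
    [[-13,21.7,-2.5],[0,0,0.411]],
  ],
)

```text
t: 5.55
ee_pos: [0.4303, 0.0151, 0.2606]
tcp_rot: [-0.0, 0.999, -0.052, -0.001]
force: [0.0, 0.8, -2.1]
grip_width: 0.023
```

Run:
```python
from h import *
import pickle
o=arm.get_obs();ci=arm.camera_info('wrist');w=arm.grab_frame('wrist');print(o['t'],o['ee_pos'],o['tcp_rot'],o['qpos'].round(2),o['force'])
np.save('w2.npy',w);save('w2',cv2.resize(w,(800,600),interpolation=cv2.INTER_CUBIC));pickle.dump(ci,open('c2.pkl','wb'))
```

```text
5.55 [0.4302925  0.0150767  0.26058471] [-2.21405390e-04  9.98637429e-01 -5.21806338e-02 -6.46438915e-04] [ 0.4   0.09 -0.57  1.97  0.05  1.11 -1.87] [ 0.00275987  0.79519083 -2.12432697]
```

View pics/w2.png

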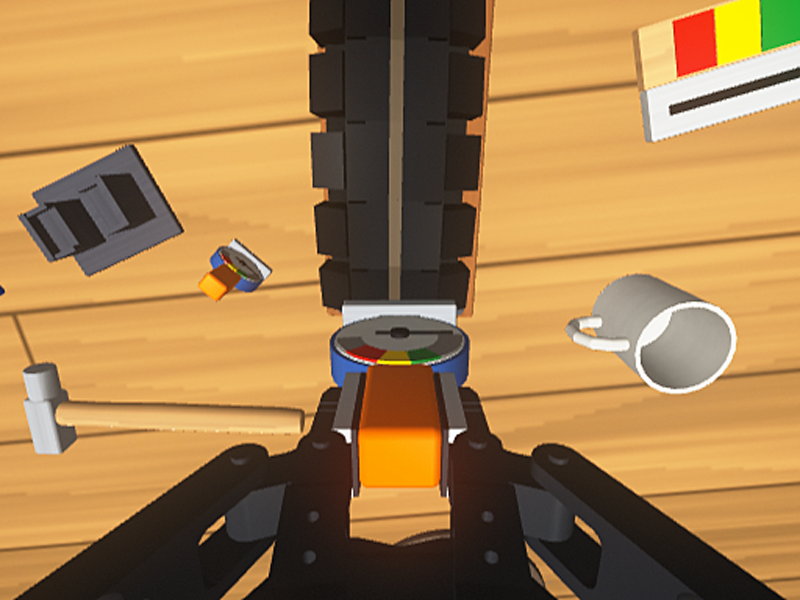

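The wrist picture shows the beige groove floor along column 397 over rows 0–300, directly ahead of the gauge. The gauge foot spans columns 343–456 near row 310 and the needle is at zero.

Run:
```python
from h import *
import pickle
ct=arm.camera_info('top');c1=pickle.load(open('c1.pkl','rb'));ci=pickle.load(open('c2.pkl','rb'));w=np.load('w2.npy')
def tri(ca,p,cb,q):
    o1,d1=ray(ca,*p);o2,d2=ray(cb,*q);x=np.linalg.lstsq(np.c_[d1,-d2],o2-o1,rcond=None)[0];a=o1+d1*x[0];b=o2+d2*x[1];return (a+b)/2,np.linalg.norm(a-b)
print(tri(c1,(444.8,54.4),ct,(252,174.25)),tri(c1,(350,211),ct,(242,250)))
for z in(.02,.05):
    S=[at(ct,*p,z) for p in((252,174.25),(281.75,177.5),(242,250),(273,253.75))];print(z,np.mean(S,0))
h=cv2.cvtColor(w,cv2.COLOR_RGB2HSV);P=[]
for r in range(10,188,8):
    row=w[r-2:r+3].astype(float).mean(0);g=(row[:,0]-row[:,2])[240:268]
    k=np.where(g>g.max()*.5)[0]+240
    p=at(ci,k.mean(),r,.077);P.append(p);print(r,k.min(),k.max(),k.mean(),p.round(4),w[r,k[len(k)//2]])
P=np.array(P);a=np.polyfit(P[:,0],P[:,1],1);print('line',a,np.arctan(a[0]),'y at .503',np.polyval(a,.503))
print('grip axis proj', (343+456)/2*.64, ci['cx'])
```

```text
(array([0.63692003, 0.03647937, 0.01453872]), np.float64(0.0019272242604954817)) (array([0.38725718, 0.06736326, 0.01374092]), np.float64(0.001576022430458527))
0.02 [0.50518965 0.00258309 0.02      ]
0.05 [0.50204735 0.00367576 0.05      ]
10 250 258 254.0 [5.922e-01 1.000e-04 7.700e-02] [100  81  59]
18 250 258 254.0 [0.5854 0.0008 0.077 ] [102  82  61]
26 250 258 254.0 [0.5786 0.0015 0.077 ] [114  94  70]
34 250 258 254.0 [0.5716 0.0023 0.077 ] [114  94  72]
42 250 257 253.5 [0.5646 0.0036 0.077 ] [117  97  74]
50 250 257 253.5 [0.5574 0.0043 0.077 ] [118  99  75]
58 250 257 253.5 [0.5501 0.0051 0.077 ] [121 100  77]
66 249 257 253.0 [0.5427 0.0064 0.077 ] [122 102  79]
74 249 257 253.0 [0.5352 0.0073 0.077 ] [122 102  78]
82 249 257 253.0 [0.5275 0.0081 0.077 ] [125 106  80]
90 249 257 253.0 [0.5198 0.0089 0.077 ] [128 108  83]
98 249 257 253.0 [0.5119 0.0098 0.077 ] [128 107  83]
106 249 256 252.5 [0.5039 0.0112 0.077 ] [126 106  81]
114 249 256 252.5 [0.4957 0.0121 0.077 ] [125 105  79]
122 249 256 252.5 [0.4874 0.013  0.077 ] [126 107  80]
130 249 256 252.5 [0.479  0.0139 0.077 ] [130 109  83]
138 249 256 252.5 [0.4704 0.0149 0.077 ] [128 109  83]
146 249 256 252.5 [0.4617 0.0158 0.077 ] [129 109  84]
154 249 256 252.5 [0.4528 0.0168 0.077 ] [129 107  84]
162 249 256 252.5 [0.4437 0.0178 0.077 ] [128 108  83]
170 249 255 252.0 [0.4346 0.0194 0.077 ] [120 101  76]
178 249 255 252.0 [0.4252 0.0204 0.077 ] [111  94  72]
186 249 255 252.0 [0.4157 0.0214 0.077 ] [112  93  70]
line [-0.12134141  0.07198356] -0.12075107956614073 y at .503 0.010948827777082525
grip axis proj 255.68 255.46506069249313
```

Run:
```python
from h import *
go((.505,.0108,.205),-.1207)
```

```text
shift cm [ 7.47 -0.27  5.56] turn [-0.0006  0.0011  0.0178] yaw now -0.1029
```

Call:
apply_moves(
  increments=[
    [[3.7,-0.3,2],[0,0,0.018]],
    [[7.5,-0.3,4],[0,0,0.018]],
    [[7.5,-0.3,5.5],[0,0,0.018]],
    [[7.5,-0.3,5.5],[0,0,0.018]],
    [[7.5,-0.3,5.5],[0,0,0.018]],
    [[7.5,-0.3,5.5],[0,0,0.018]],
    [[7.5,-0.3,5.5],[0,0,0.018]],
  ],
)

```text
t: 6.3
ee_pos: [0.5057, 0.0103, 0.2074]
tcp_rot: [0.0, 0.998, -0.061, 0.001]
force: [-0.1, -0.2, -1.6]
grip_width: 0.0232
```

Run:
```python
from h import *
import pickle
o=arm.get_obs();ci=arm.camera_info('wrist');w=arm.grab_frame('wrist');print(o['t'],o['ee_pos'],o['tcp_rot'],o['force'])
q=o['tcp_rot'];R=Rn.from_quat([q[1],q[2],q[3],q[0]]).as_matrix()
np.save('w3.npy',w);save('w3',cv2.resize(w,(800,600),interpolation=cv2.INTER_CUBIC));pickle.dump(ci,open('c3.pkl','wb'))
for r in range(60,200,10):
    row=w[r-2:r+3].astype(float).mean(0);g=(row[:,0]-row[:,2])[230:280]
    k=np.where(g>g.max()*.5)[0]+230
    if k.max()-k.min()>16: continue
    p=at(ci,k.mean(),r,.078);print(r,k.min(),k.max(),'tool xy mm',((R.T@(p-o['ee_pos']))*1000).round(1)[:2],p.round(4))
```

```text
6.3 [0.50572161 0.01030413 0.2074351 ] [ 1.61560955e-04  9.98152460e-01 -6.07513827e-02  9.54429584e-04] [-0.10161996 -0.1983453  -1.59542998]
60 251 260 tool xy mm [112.4  -0.5] [ 0.6176 -0.0029  0.078 ]
70 251 260 tool xy mm [104.6  -0.5] [ 0.6098 -0.0019  0.078 ]
80 251 260 tool xy mm [96.6 -0.5] [ 0.6019 -0.001   0.078 ]
90 251 260 tool xy mm [88.4 -0.5] [0.5938 0.     0.078 ]
100 251 260 tool xy mm [80.1 -0.5] [0.5856 0.0011 0.078 ]
110 251 260 tool xy mm [71.6 -0.5] [0.5771 0.0021 0.078 ]
120 251 260 tool xy mm [63.  -0.6] [0.5686 0.0032 0.078 ]
130 251 260 tool xy mm [54.2 -0.6] [0.5598 0.0042 0.078 ]
140 251 260 tool xy mm [45.1 -0.6] [0.5508 0.0054 0.078 ]
150 251 260 tool xy mm [35.9 -0.6] [0.5417 0.0065 0.078 ]
160 251 260 tool xy mm [26.5 -0.6] [0.5324 0.0076 0.078 ]
170 251 260 tool xy mm [16.9 -0.6] [0.5228 0.0088 0.078 ]
180 252 260 tool xy mm [ 7.1 -0.2] [0.513  0.0095 0.078 ]
190 252 260 tool xy mm [-3.  -0.2] [0.503  0.0108 0.078 ]
```

View pics/w3.png

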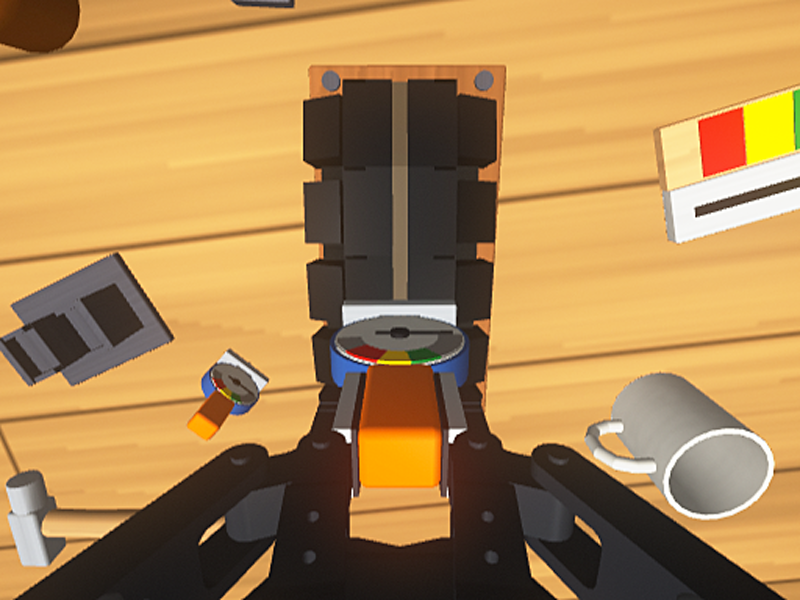

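The probe is within 0.6 mm of the groove line. I'll descend in small steps and watch the force.

Call:
apply_moves(
  increments=[
    [[0,-0.05,1],[0,0,0]],
    [[0,-0.05,1.8],[0,0,0]],
    [[0,-0.05,2.4],[0,0,0]],
    [[0,-0.05,2.4],[0,0,0]],
    [[0,-0.05,2.4],[0,0,0]],
    [[0,-0.05,2.4],[0,0,0]],
  ],
)

```text
t: 6.95
ee_pos: [0.5058, 0.0105, 0.1824]
tcp_rot: [-0.0, 0.998, -0.061, 0.0]
force: [-0.8, 0.2, -2.9]
grip_width: 0.0232
```

Run:
```python
from h import *
import pickle
ci=pickle.load(open('c3.pkl','rb'))
a=at(ci,330*.64,80*.64,.014);b=at(ci,484*.64,80*.64,.014);m=(a+b)/2;print(a,b,m-.1258*np.array([np.cos(.121),-np.sin(.121),0]))
print(arm.get_obs()['ee_pos'],arm.get_obs()['force']);go((.5055,.0108,.179),-.1207)
```

```text
[0.63893302 0.04086652 0.014     ] [ 0.62635766 -0.06078329  0.014     ] [0.50776514 0.00522629 0.014     ]
[0.50579139 0.01048104 0.18242298] [-0.77099126  0.20868755 -2.94988201]
shift cm [-0.03 -0.03  0.34] turn [-0.0001 -0.0003 -0.0015] yaw now -0.1222
```

Call:
apply_moves(
  increments=[
    [[0,0,0.3],[0,0,0]],
    [[0,0,0.3],[0,0,0]],
    [[0,0,0.3],[0,0,0]],
  ],
)

```text
t: 7.25
ee_pos: [0.5056, 0.0104, 0.1793]
tcp_rot: [0.0, 0.998, -0.061, -0.0]
force: [0.2, 0.6, -2.5]
grip_width: 0.0231
```

Call:
apply_moves(
  increments=[
    [[0,0,0.2],[0,0,0]],
    [[0,0,0.2],[0,0,0]],
    [[0,0,0.2],[0,0,0]],
  ],
)

```text
t: 7.55
ee_pos: [0.5056, 0.0104, 0.1772]
tcp_rot: [0.0, 0.998, -0.061, -0.0]
force: [0.7, 0.2, -2.3]
grip_width: 0.0231
```

Call:
apply_moves(
  increments=[
    [[0,0,0.2],[0,0,0]],
    [[0,0,0.2],[0,0,0]],
    [[0,0,0.2],[0,0,0]],
  ],
)

```text
t: 7.85
ee_pos: [0.5057, 0.0105, 0.1753]
tcp_rot: [0.0, 0.998, -0.061, 0.0]
force: [0.3, 0.5, -0.3]
grip_width: 0.0227
```

Call:
apply_moves(
  increments=[
    [[0,0,0.2],[0,0,0]],
    [[0,0,0.4],[0,0,0]],
    [[0,0,0.4],[0,0,0]],
    [[0,0,0.4],[0,0,0]],
  ],
)

```text
t: 8.25
ee_pos: [0.5057, 0.0104, 0.1713]
tcp_rot: [-0.0, 0.998, -0.061, 0.0]
force: [-0.0, -0.1, 0.1]
grip_width: 0.0232
```

Call:
apply_moves(
  increments=[
    [[0,0,0.2],[0,0,0]],
    [[0,0,0.2],[0,0,0]],
    [[0,0,0.2],[0,0,0]],
  ],
)

```text
t: 8.55
ee_pos: [0.5057, 0.0104, 0.1693]
tcp_rot: [-0.0, 0.998, -0.061, 0.0]
force: [-0.3, -0.0, 1.5]
grip_width: 0.0232
```

Call:
apply_moves(
  increments=[
    [[0,0,0.1],[0,0,0]],
    [[0,0,0.1],[0,0,0]],
    [[0,0,0.1],[0,0,0]],
  ],
)

```text
t: 8.85
ee_pos: [0.5057, 0.0105, 0.1683]
tcp_rot: [-0.0, 0.998, -0.061, 0.0]
force: [0.1, -0.2, 1.3]
grip_width: 0.0231
```

Call:
apply_moves(
  increments=[
    [[0,0,0.1],[0,0,0]],
    [[0,0,0.1],[0,0,0]],
  ],
)

```text
t: 9.05
ee_pos: [0.5057, 0.0104, 0.1673]
tcp_rot: [-0.0, 0.998, -0.061, 0.0]
force: [-0.1, 0.2, 2.2]
grip_width: 0.0232
```

Call:
apply_moves(
  increments=[
    [[0,0,0.1],[0,0,0]],
    [[0,0,0.1],[0,0,0]],
  ],
)

```text
t: 9.25
ee_pos: [0.5057, 0.0105, 0.1662]
tcp_rot: [-0.0, 0.998, -0.061, 0.0]
force: [-0.1, 0.7, 2.0]
grip_width: 0.0234
```

Call:
apply_moves(
  increments=[
    [[0,0,0.1],[0,0,0]],
    [[0,0,0.1],[0,0,0]],
  ],
)

```text
t: 9.45
ee_pos: [0.5058, 0.0105, 0.1659]
tcp_rot: [0.0, 0.998, -0.061, 0.0]
force: [-1.4, 0.3, 8.3]
grip_width: 0.0232
```

Call:
apply_moves(
  increments=[
    [[0,0,0.03],[0,0,0]],
    [[0,0,0.03],[0,0,0]],
  ],
)

```text
t: 9.65
ee_pos: [0.5059, 0.0105, 0.1659]
tcp_rot: [0.0, 0.998, -0.061, 0.0]
force: [-2.9, -0.5, 10.8]
grip_width: 0.023
```

Call:
apply_moves(
  increments=[
    [[0,0,0],[0,0,0]],
    [[0,0,0],[0,0,0]],
    [[0,0,0],[0,0,0]],
    [[0,0,0],[0,0,0]],
    [[0,0,0],[0,0,0]],
    [[0,0,0],[0,0,0]],
    [[0,0,0],[0,0,0]],
    [[0,0,0],[0,0,0]],
    [[0,0,0],[0,0,0]],
    [[0,0,0],[0,0,0]],
    [[0,0,0],[0,0,0]],
    [[0,0,0],[0,0,0]],
    [[0,0,0],[0,0,0]],
    [[0,0,0],[0,0,0]],
  ],
)

```text
t: 11.05
ee_pos: [0.5059, 0.0105, 0.1659]
tcp_rot: [0.0, 0.998, -0.061, 0.0]
force: [-2.8, 0.2, 11.3]
grip_width: 0.0236
```

Run:
```python
from h import *
o=arm.get_obs();w=arm.grab_frame('wrist');s=arm.grab_frame('scene');print(o['t'],o['ee_pos'],o['tcp_rot'],o['force'],o['ft_torque'])
a=cv2.resize(w[185:245,205:305],(800,480),interpolation=cv2.INTER_CUBIC)
save('w4',a);np.save('w4.npy',w)
```

```text
11.05 [0.50587076 0.01050913 0.16589813] [ 1.78790750e-04  9.98134498e-01 -6.10517472e-02  4.18706395e-04] [-2.79305478  0.21124649 11.29839552] [-0.13229071  0.75393012 -0.0610058 ]
```

View pics/w4.png

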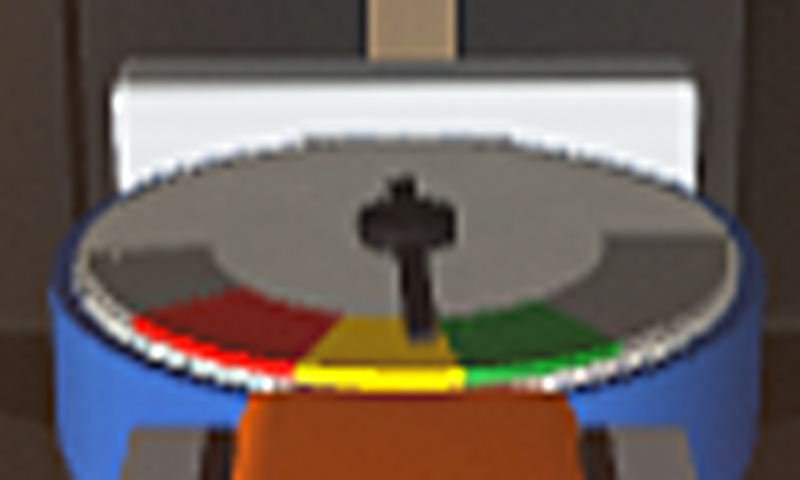

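The foot is square across the ribs with the groove centred under it. The needle tip at (420,335) lies in yellow, close to 1.52 rad by the dial geometry; force and travel give about 1.6. Now I lift straight up.

Call:
apply_moves(
  increments=[
    [[0,0,-0.5],[0,0,0]],
    [[0,0,-1.5],[0,0,0]],
    [[0,0,-4],[0,0,0]],
    [[0,0,-8],[0,0,0]],
    [[0,0,-9],[0,0,0]],
    [[0,0,-9],[0,0,0]],
    [[0,0,-9],[0,0,0]],
  ],
)

```text
t: 11.85
ee_pos: [0.5048, 0.0101, 0.2539]
tcp_rot: [0.0, 0.998, -0.061, -0.001]
force: [0.9, -1.2, -2.8]
grip_width: 0.0232
```

Run:
```python
from h import *
o=arm.get_obs();print(o['ee_pos'],o['force']);go((.4893,.2612,.22),.308)
```

```text
[0.50482372 0.01014771 0.25390934] [ 0.8728203  -1.20984607 -2.79974338]
shift cm [ -4.6  -24.73   3.39] turn [ 1.000e-04  1.700e-03 -4.304e-01] yaw now -0.1224
```

Call:
apply_moves(
  increments=[
    [[-0.8,-4.5,0],[0,0,-0.07]],
    [[-1.6,-9,0],[0,0,-0.16]],
    [[-2.5,-13.5,0],[0,0,-0.25]],
    [[-3.3,-18,1],[0,0,-0.34]],
    [[-4.1,-22,2],[0,0,-0.4]],
    [[-4.6,-24.7,3.4],[0,0,-0.43]],
    [[-4.6,-24.7,3.4],[0,0,-0.43]],
    [[-4.6,-24.7,3.4],[0,0,-0.43]],
    [[-4.6,-24.7,3.4],[0,0,-0.43]],
    [[-4.6,-24.7,3.4],[0,0,-0.43]],
  ],
)

```text
t: 12.85
ee_pos: [0.4905, 0.2598, 0.2208]
tcp_rot: [0.0, 0.988, 0.152, -0.0]
force: [0.6, -0.6, -1.8]
grip_width: 0.023
```

Run:
```python
from h import *
o=arm.get_obs();print(o['ee_pos'],o['force'],o['tcp_rot']);go((.4893,.2612,.135),.307)
w=arm.grab_frame('wrist');save('w5',cv2.resize(w[100:260,140:370],(800,556),interpolation=cv2.INTER_CUBIC))
```

```text
[0.49048116 0.25977477 0.22083109] [ 0.58954693 -0.57427103 -1.83517445] [ 3.83466027e-04  9.88347946e-01  1.52210988e-01 -7.95649653e-05]
shift cm [-0.07 -0.18  8.58] turn [ 0.0007  0.0003 -0.0014] yaw now 0.3056
```

View pics/w5.png

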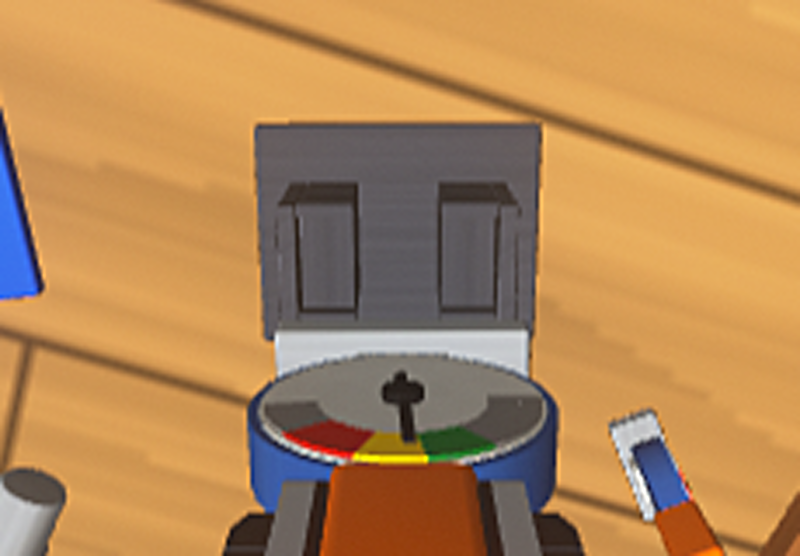

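The rest is square to the gauge, with its centre column at 398 and the foot's at 402. The needle still sits in yellow.

Call:
apply_moves(
  increments=[
    [[-0.1,-0.2,3],[0,0,0]],
    [[-0.1,-0.2,6],[0,0,0]],
    [[-0.1,-0.2,8.5],[0,0,0]],
    [[-0.1,-0.2,8.5],[0,0,0]],
    [[-0.1,-0.2,8.5],[0,0,0]],
    [[-0.1,-0.2,8.5],[0,0,0]],
  ],
)

```text
t: 13.5
ee_pos: [0.4895, 0.2632, 0.1377]
tcp_rot: [-0.0, 0.988, 0.153, 0.001]
force: [-0.5, 0.7, -1.9]
grip_width: 0.0233
```

Run:
```python
from h import *
o=arm.get_obs();print(o['ee_pos'],o['force']);go((.4890,.2605,.118),.307)
```

```text
[0.48947898 0.26321209 0.13767137] [-0.46989788  0.7236315  -1.91600252]
shift cm [-0.13  0.24  1.97] turn [-0.0004 -0.0025  0.0002] yaw now 0.3072
```

Call:
apply_moves(
  increments=[
    [[0,0,0],[0,0,0]],
    [[0,0,0],[0,0,0]],
    [[0,0,0],[0,0,0]],
    [[0,0,0],[0,0,0]],
  ],
)

```text
t: 13.9
ee_pos: [0.4886, 0.2628, 0.1363]
tcp_rot: [0.0, 0.988, 0.153, 0.0]
force: [0.2, 0.0, -2.5]
grip_width: 0.0231
```

Run:
```python
from h import *
o=arm.get_obs();print(o['ee_pos'],o['force']);go((.4892,.2609,.118),.307)
```

```text
[0.48859795 0.26282506 0.1362663 ] [ 0.2383417   0.015378   -2.52201676]
shift cm [-0.    0.2   1.83] turn [ 0.0001 -0.0004  0.0008] yaw now 0.3078
```

Call:
apply_moves(
  increments=[
    [[0,0.2,0.3],[0,0,0]],
    [[0,0.2,0.5],[0,0,0]],
    [[0,0.2,1],[0,0,0]],
    [[0,0.2,1.5],[0,0,0]],
    [[0,0.2,1.7],[0,0,0]],
    [[0,0.2,1.8],[0,0,0]],
    [[0,0.2,1.8],[0,0,0]],
    [[0,0.2,1.8],[0,0,0]],
  ],
)

```text
t: 14.7
ee_pos: [0.4892, 0.261, 0.1181]
tcp_rot: [-0.0, 0.988, 0.153, 0.0]
force: [0.4, -0.2, -2.5]
grip_width: 0.023
```

Call:
apply_moves(
  increments=[
    [[0,0,0.1],[0,0,0]],
    [[0,0,0.15],[0,0,0]],
    [[0,0,0.15],[0,0,0]],
  ],
)

```text
t: 15.0
ee_pos: [0.4893, 0.261, 0.1168]
tcp_rot: [-0.0, 0.988, 0.153, 0.0]
force: [0.2, -0.3, 1.1]
grip_width: 0.0227
```

Call:
apply_moves(
  increments=[
    [[0,0,0],[0,0,0]],
    [[0,0,0],[0,0,0]],
    [[0,0,0],[0,0,0]],
    [[0,0,0],[0,0,0]],
    [[0,0,0],[0,0,0]],
  ],
  grip=6,
)

```text
t: 15.5
ee_pos: [0.4891, 0.2609, 0.1165]
tcp_rot: [-0.0, 0.988, 0.153, 0.0]
force: [0.6, 0.3, 0.3]
grip_width: 0.0598
```

Call:
apply_moves(
  increments=[
    [[0,0,-1],[0,0,0]],
    [[0,0,-3],[0,0,0]],
    [[0,0,-6],[0,0,0]],
    [[0,0,-10],[0,0,0]],
    [[0,0,-14],[0,0,0]],
    [[0,0,-15],[0,0,0]],
    [[-5,0,-15],[0,0,0]],
    [[-5,0,-15],[0,0,0]],
    [[-5,0,-15],[0,0,0]],
  ],
)

```text
t: 16.4
ee_pos: [0.4408, 0.2453, 0.2669]
tcp_rot: [0.001, 0.988, 0.154, 0.0]
force: [1.0, -0.8, 0.1]
grip_width: 0.06
```

Run:
```python
from h import *
o=arm.get_obs();print(o['ee_pos'],o['force'],o['qpos'].round(2));w=arm.grab_frame('wrist')
ct=arm.camera_info('top');t=arm.grab_frame('top');s=arm.grab_frame('scene')
C=np.zeros((560,800,3),np.uint8);C[:300,:400]=cv2.resize(w,(400,300));C[:320,400:]=cv2.resize(s[115:195,260:360],(400,320),interpolation=cv2.INTER_CUBIC)
C[320:560,:400]=cv2.resize(w[30:150,155:355],(400,240),interpolation=cv2.INTER_CUBIC)
C[320:560,400:760]=cv2.resize(t[175:225,310:385],(360,240),interpolation=cv2.INTER_CUBIC);save('chk',C)
h=cv2.cvtColor(t,cv2.COLOR_RGB2HSV)
m=cv2.inRange(h,(0,0,0),(179,255,60));k=np.zeros_like(m);k[195:212,358:378]=m[195:212,358:378];ys,xs=np.where(k>0);print('mk',xs.mean(),ys.mean(),len(xs),at(ct,xs.mean(),ys.mean(),.05))
for n,lo,hi in(('red',(0,200,120),(4,255,255)),('yel',(26,180,120),(33,255,255)),('grn',(45,150,60),(75,255,255))):
    m=cv2.inRange(h,lo,hi);k=np.zeros_like(m);k[175:220,310:385]=m[175:220,310:385];ys,xs=np.where(k>0);print(n,xs.mean(),ys.mean(),len(xs),at(ct,xs.mean(),ys.mean(),.014))
go((.45,-.25,.28),.19)
```

```text
[0.44083432 0.24529747 0.26692174] [ 1.00519854 -0.78295336  0.05932683] [ 0.04  0.26 -0.77  1.8   0.2   1.16 -2.05]
mk 365.78125 201.8125 32 [ 0.54054541 -0.32639181  0.05      ]
red 331.03846153846155 195.42307692307693 52 [ 0.56615786 -0.22413354  0.014     ]
yel 341.0188679245283 193.50943396226415 106 [ 0.57268933 -0.25715714  0.014     ]
grn 350.52542372881356 192.3050847457627 59 [ 0.57685362 -0.28858324  0.014     ]
shift cm [-14.27  47.5   -1.36] turn [-0.0005 -0.0007  0.1173] yaw now 0.3073
```

View pics/chk.png

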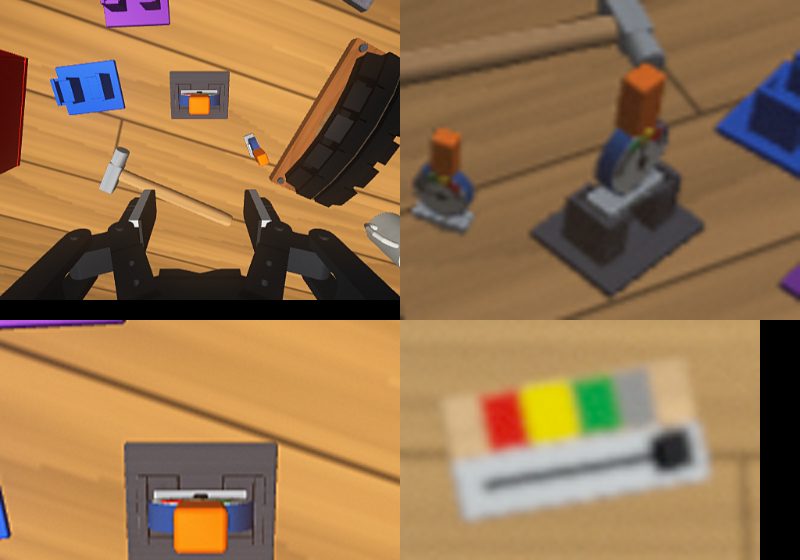

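The gauge stands upright in its rest, square between the lips (scene crop at (640,130)). The marker is in grey at the right end, with yellow in the middle of the strip. Next I go to the tally board.

Call:
apply_moves(
  increments=[
    [[-1.5,5,-1.4],[0,0,0.01]],
    [[-3,10,-1.4],[0,0,0.03]],
    [[-4.5,15,-1.4],[0,0,0.05]],
    [[-6,20,-1.4],[0,0,0.07]],
    [[-7.5,25,-1.4],[0,0,0.09]],
    [[-9,30,-1.4],[0,0,0.1]],
    [[-10.5,35,-1.4],[0,0,0.11]],
    [[-12,40,-1.4],[0,0,0.117]],
    [[-13.5,45,-1.4],[0,0,0.117]],
    [[-14.3,47.5,-1.4],[0,0,0.117]],
    [[-14.3,47.5,-1.4],[0,0,0.117]],
    [[-14.3,47.5,-1.4],[0,0,0.117]],
    [[-14.3,47.5,-1.4],[0,0,0.117]],
  ],
)

```text
t: 17.85
ee_pos: [0.4497, -0.2491, 0.2802]
tcp_rot: [-0.001, 0.995, 0.096, -0.0]
force: [0.4, -0.7, -0.2]
grip_width: 0.0601
```

```bash
cat > m.py <<'E'
from h import *
def meas(w,ci):
    h=cv2.cvtColor(w,cv2.COLOR_RGB2HSV);out={}
    for n,lo,hi in(('red',(0,200,120),(4,255,255)),('yel',(26,180,120),(33,255,255)),('grn',(45,150,60),(75,255,255))):
        c=max(cv2.findContours(cv2.inRange(h,lo,hi),0,2)[0],key=cv2.contourArea);r=cv2.minAreaRect(c);out[n]=at(ci,*r[0],.014);print(n,np.round(r[0],1),np.round(r[1],1),out[n].round(4))
    d=out['red']-out['grn'];print('yaw',np.arctan2(-d[0],d[1]));return out
E
python3 - <<'E'
from m import *
import pickle
o=arm.get_obs();ci=arm.camera_info('wrist');w=arm.grab_frame('wrist');print(o['t'],o['ee_pos'],o['qpos'].round(2))
pickle.dump(ci,open('c6.pkl','wb'));np.save('w6.npy',w);save('w6',cv2.resize(w,(800,600),interpolation=cv2.INTER_CUBIC));meas(w,ci)
E
```

```text
17.85 [ 0.44973029 -0.24909722  0.28024873] [ 0.75  0.21 -0.4   1.77  0.09  1.18 -1.05]
red [255.  67.] [32. 22.] [ 0.5673 -0.2251  0.014 ]
yel [279.   67.5] [33. 24.] [ 0.5726 -0.2555  0.014 ]
grn [303.9  67.8] [23.3 32.7] [ 0.5783 -0.287   0.014 ]
yaw 0.1754201118760453
```

View pics/w6.png

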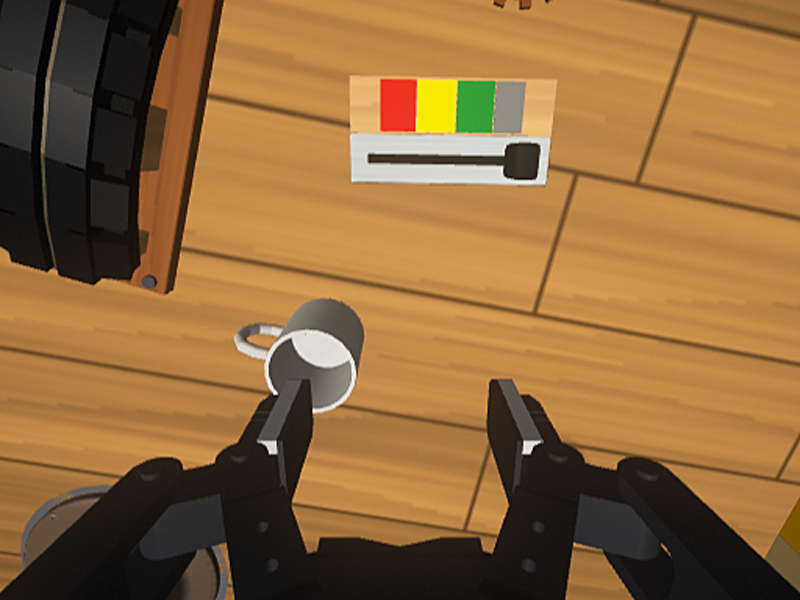

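The wrist picture shows the marker block at (522,160), black, its inner side visible on the left, so the top face centre is near (527,160). The yellow field is at (436,106).

Run:
```python
from m import *
import pickle
ci=pickle.load(open('c6.pkl','rb'));w=np.load('w6.npy');k=.64
out=meas(w,ci);p=at(ci,527*k,160*k,.055);l=at(ci,505*k,160*k,.014)
print('top',p,'left base edge',l,'slot',at(ci,369*k,158*k,.014),at(ci,505*k,160*k,.014))
th=.175;ey=np.array([-np.sin(th),np.cos(th),0])
print('travel needed to yellow centre',(out['yel']-p)@ey, 'green',(out['grn']-p)@ey)
go((p[0],p[1],.12),th)
```

```text
red [255.  67.] [32. 22.] [ 0.5673 -0.2251  0.014 ]
yel [279.   67.5] [33. 24.] [ 0.5726 -0.2555  0.014 ]
grn [303.9  67.8] [23.3 32.7] [ 0.5783 -0.287   0.014 ]
yaw 0.1754201118760453
top [ 0.54391999 -0.32995539  0.055     ] left base edge [ 0.54196537 -0.32234753  0.014     ] slot [ 0.52160157 -0.20842615  0.014     ] [ 0.54196537 -0.32234753  0.014     ]
travel needed to yellow centre 0.06834597095437246 green 0.036300348170120844
shift cm [ 7.69  9.78 16.04] turn [-0.0006 -0.0002  0.018 ] yaw now 0.193
```

Call:
apply_moves(
  increments=[
    [[2.5,3,4],[0,0,0]],
    [[5,6,8],[0,0,-0.0]],
    [[7.7,9.8,12],[0,0,0.018]],
    [[7.7,9.8,16],[0,0,0.018]],
    [[7.7,9.8,16],[0,0,0.018]],
    [[7.7,9.8,16],[0,0,0.018]],
    [[7.7,9.8,16],[0,0,0.018]],
    [[7.7,9.8,16],[0,0,0.018]],
  ],
)

```text
t: 18.7
ee_pos: [0.5444, -0.3316, 0.1235]
tcp_rot: [0.001, 0.996, 0.087, 0.002]
force: [0.1, -0.4, 1.0]
grip_width: 0.06
```

Run:
```python
from m import *
o=arm.get_obs();print(o['ee_pos'],o['tcp_rot']);go((.5437,-.3305,.028),.175)
```

```text
[ 0.5444355  -0.3316292   0.12353123] [0.00117503 0.99622927 0.08673519 0.00169287]
shift cm [-0.08 -0.15  9.55] turn [ 0.0026 -0.0032 -0.0013] yaw now 0.1737
```

Call:
apply_moves(
  increments=[
    [[0,0,3],[0,0,0]],
    [[0,0,6],[0,0,0]],
    [[0,0,8],[0,0,0]],
    [[0,0,9],[0,0,0]],
    [[0,0,9],[0,0,0]],
    [[0,0,9],[0,0,0]],
    [[0,0,9],[0,0,0]],
  ],
)

```text
t: 19.4
ee_pos: [0.5443, -0.3324, 0.0323]
tcp_rot: [0.001, 0.996, 0.086, 0.001]
force: [-0.1, -0.0, 0.7]
grip_width: 0.0598
```

Call:
apply_moves(
  increments=[
    [[0,0,0],[0,0,0]],
    [[0,0,0],[0,0,0]],
    [[0,0,0],[0,0,0]],
    [[0,0,0],[0,0,0]],
    [[0,0,0],[0,0,0]],
    [[0,0,0],[0,0,0]],
    [[0,0,0],[0,0,0]],
  ],
  grip=1,
  force=25,
)

```text
t: 20.1
ee_pos: [0.5435, -0.332, 0.031]
tcp_rot: [0.0, 0.996, 0.086, 0.0]
force: [-1.9, 1.2, 5.5]
grip_width: 0.0195
```

Run:
```python
from m import *
o=arm.get_obs();p=o['ee_pos'];print(o);th=.175;ey=np.array([-np.sin(th),np.cos(th),0])
d=(np.array([.5726,-.2555,0])-p)@ey;print('travel',d);go(p+ey*d)
```

```text
{'t': 20.1, 'qpos': array([ 0.68353102,  0.67143693, -0.3022413 ,  1.71480227,  0.26265205,
        0.79476997, -1.13989274]), 'qvel': array([ 0.00093326,  0.00024412, -0.00092379,  0.00101139,  0.00040584,
       -0.00137994, -0.00096567]), 'effort': array([-4.22914303e-02, -6.55850601e+01, -4.44672883e+00, -2.20811552e+01,
        6.33729855e-02, -5.28876968e-01, -3.78831709e-02]), 'ee_pos': array([ 0.54347097, -0.33196323,  0.031013  ]), 'tcp_rot': array([1.80987963e-04, 9.96267460e-01, 8.63196550e-02, 1.78403026e-04]), 'force': array([-1.8604017 ,  1.24822543,  5.51817703]), 'ft_torque': array([0.1565508 , 0.28020498, 0.03382567]), 'grip_width': 0.019548386994829345}
travel 0.07022376891896663
shift cm [-0.02 -7.02 -0.  ] turn [ 0.0004 -0.0003 -0.    ] yaw now 0.1729
```

Call:
apply_moves(
  increments=[
    [[0,-0.3,0],[0,0,0]],
    [[0,-1,0],[0,0,0]],
    [[0,-2,0],[0,0,0]],
    [[0,-3,0],[0,0,0]],
    [[0,-4,0],[0,0,0]],
    [[0,-5,0],[0,0,0]],
    [[0,-6,0],[0,0,0]],
    [[0,-6.7,0],[0,0,0]],
    [[0,-7,0],[0,0,0]],
    [[0,-7,0],[0,0,0]],
    [[0,-7,0],[0,0,0]],
    [[0,-7,0],[0,0,0]],
  ],
)

```text
t: 21.3
ee_pos: [0.5311, -0.262, 0.031]
tcp_rot: [-0.0, 0.996, 0.087, -0.0]
force: [-2.5, 0.8, 9.1]
grip_width: 0.0196
```

Call:
apply_moves(
  increments=[
    [[0,0,0],[0,0,0]],
    [[0,0,0],[0,0,0]],
    [[0,0,0],[0,0,0]],
    [[0,0,0],[0,0,0]],
    [[0,0,0],[0,0,0]],
  ],
  grip=5,
)

```text
t: 21.8
ee_pos: [0.5311, -0.2629, 0.0303]
tcp_rot: [-0.0, 0.996, 0.086, -0.0]
force: [0.0, 0.2, 0.6]
grip_width: 0.0501
```

Call:
apply_moves(
  increments=[
    [[0,0,-2],[0,0,0]],
    [[0,0,-5],[0,0,0]],
    [[0,0,-10],[0,0,0]],
    [[0,0,-15],[0,0,0]],
    [[0,0,-20],[0,0,0]],
    [[-5,0,-23],[0,0,0]],
    [[-9,0,-25],[0,0,0]],
    [[-9,0,-25],[0,0,0]],
    [[-9,0,-25],[0,0,0]],
  ],
)

```text
t: 22.7
ee_pos: [0.4419, -0.2792, 0.2816]
tcp_rot: [0.001, 0.996, 0.085, 0.001]
force: [0.4, -0.5, -0.4]
grip_width: 0.0498
```

Run:
```python
from m import *
o=arm.get_obs();ci=arm.camera_info('wrist');w=arm.grab_frame('wrist');s=arm.grab_frame('scene');print(o['t'],o['ee_pos'],o['force'])
meas(w,ci)
C=np.zeros((600,800,3),np.uint8);C[:300,:400]=cv2.resize(w,(400,300));C[:320,400:]=cv2.resize(s[115:195,260:360],(400,320),interpolation=cv2.INTER_CUBIC)
C[320:600,:400]=cv2.resize(w[20:160,180:380],(400,280),interpolation=cv2.INTER_CUBIC);C[320:600,400:]=cv2.resize(s[215:299,80:200],(400,280),interpolation=cv2.INTER_CUBIC);save('fin',C)
```

```text
22.7 [ 0.44190642 -0.27916377  0.28162827] [ 0.3888582  -0.48246745 -0.41573076]
red [229.6  56.6] [33.8 22.3] [ 0.5672 -0.2245  0.014 ]
yel [254.   56.5] [33. 24.] [ 0.5725 -0.2551  0.014 ]
grn [279.5  56.5] [33. 23.] [ 0.578  -0.2872  0.014 ]
yaw 0.17041343317837204
```

View pics/fin.png

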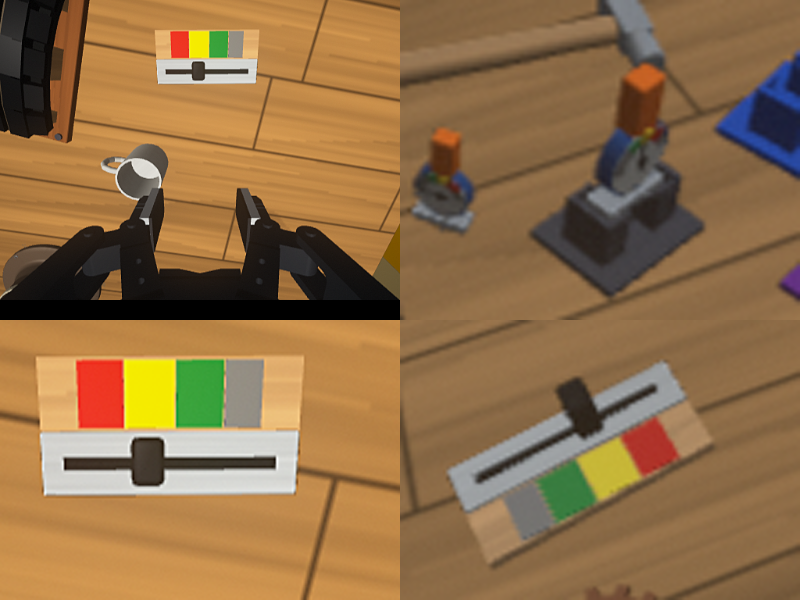

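The marker at (148,462) lines up with the middle of the yellow field at (150,393), and the gauge stands upright in its rest. The gripper is clear, so I'm handing in.

```bash
python3 -c "
from bench import arm
print(arm.job_done())"
```

```text
the job is handed in; nothing more can be done
None
```

I measured the tread with the larger gauge and put the gauge back upright in its rest. I then slid the tally marker to yellow and handed the job in at about 23 s of robot time.

- **Measurement:** The probe went into the groove and I held the foot across both ribs for about 1.4 s. The total push was about 13 N, of which about 8 N was on the foot beyond the probe's spring.
- **Reading:** The needle showed yellow at roughly 1.5 rad, which is about 10 mm of tread. Probe travel suggested nearer 1.6 rad, also yellow. The lower limit of yellow is 1.42 rad, so the margin on that side is fairly small.
- **Last checks:** The pictures show the gauge upright in the dark rest and the marker centred beside the yellow field. The gripper was clear, and the other things in view were where they had been.
- **Differences:** Two estimates of the groove's position differed by about 4 mm, top view against wrist view. I used the wrist view, and the contact height and forces agreed with it. I read the needle while pressing and again just before putting the gauge back, but not close up after I let go of it.

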